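Clamp the photomask in its loading frame

ROBOT

A 6-joint arm with a two-finger parallel gripper is mounted at the origin on the work surface. World frame = base frame: x ahead of the robot, y to its left, z up, the work surface at z = 0. Lengths are in m, angles in degrees, forces in N, time in s.
With the tool pointing down it reaches from about 0.375 to 0.75 m from the base axis. Payload 9 kg.
Tool frame: the origin (TCP) lies where the fingers leave the gripper's body, on its centre line; the fingertips stand 73 mm ahead of it and the grasp point (between the pads) lies 54 mm ahead of it (robot.tip_reach is the distance from the TCP to the fingertips, in m); z points along the fingers, y is the line along which they close (so a half turn about z gives the same grasp; the last joint's range is limited). The gripper opens to 85 mm and grips with 20 to 120 N. Pads are 22 mm wide; open, the fingers measure 114 mm over their backs; the gripper's body (76 mm by 85 mm) begins 54 mm behind the grasp point. The pads swing forward as they close: fully open they stand 13 mm farther back than shut.
Start: joints at [-88.562, 5.964, 5.575, 89.605, 0, 77.527], TCP at [0.144, -0.582, 0.304] pointing down, gripper open.
Joint ranges: [-171.21, 171.21], [-48.23, 106.86], [-62.78, 66.21], [-105.2, 120.99], [-86.42, 89.51], [-180, 180]. Speed limits (degrees/s): [127.2, 127.2, 147.25, 180, 180, 180].

INTERFACE

Orientations are given as [roll, pitch, yaw] about the fixed x, y, z axes, in that order (R = Rz(yaw) Ry(pitch) Rx(roll)).
In Python, from plant import robot gives the robot as it stands. Calls block until the motion is done:
- robot.move_pose(position, orientation): joint-space move of the TCP to a pose.
- robot.line_to(position, vel=0.15, rotation=None, guard=None): straight line of the TCP; rotation=None keeps the orientation; vel is the mean speed in m/s. With guard (N) it stops when the force on the tool has changed by that much, and returns True; else False.
- robot.goto_joints(angles): joint-space move.
- robot.set_gripper(opening): finger opening in m; the grip force is fixed at half the most; returns when the fingers have stopped.
- robot.pause(seconds).
- robot.ik(position, orientation): joint angles nearest the present ones, or None.
- robot.observe(): the state.
- robot.grab_frame(name): name is "scene" or "top" or "wrist"; returns the picture (384x512x3 uint8, blue, green, red); there is no depth.
- robot.get_calibration(name): a dict with "vertical_fov" (degrees; the focal length in pixels is half the picture's height over the tangent of half this angle, whatever the lens; pixels are square), "cx", "cy" (the principal point, pixels), "k1" (the pictures are not rectified: a ray, as slopes to the right and down, at radius r is drawn at 1 + k1 r^2 times it, then the intrinsics apply), "rvec" (rotation vector, rad) and "tvec" (3), from world to camera coordinates, as OpenCV has them. Camera axes: x right, y down, z forward; pixel columns grow to the right and rows downward; lengths in m; the calibration is good to about 2 mm. A picture is of the moment at which its call begins: read the wrist's pose just before it. get_calibration takes no time and is no camera call; for the wrist camera it gives the pose at the moment of the call.
A pose or a line that the arm cannot do raises robot.IKError and nothing moves.
- robot.job_done(): hands the job in; it is judged then, once.
The state is a dict: "time": time; "q": joint angles; "qvel": joint speeds; "joint_torque": joint torques, N m; "tool_pos": TCP position; "tcp_rot": TCP orientation; "ft_force": force on the tool from outside, world axes, zero at the start; "torque": the same for the moment, N m; "gripper_width": finger opening in m; "gripper_force": force on a finger pad.
Only numpy, scipy, OpenCV 4.12 (cv2) and the standard library are available. Lean on these libraries where they do the work, as an engineer would, in place of code of your own. Each camera call takes 0.05 s, during which the arm holds its last target. There are 200 camera calls.

TASK

Secure the glass photomask in its loading frame: push the clamp strap round until it rests against its stop pin with its foot over the edge of the glass, and only then push the cam lever, which stands up over the strap's pivot, fully down. Push with the outside or tips of the fingers; keep the robot off the glass and leave the other things on the bench where they are.

Things in the scene. Friction and masses are not known exactly. Their poses are not given: they have to be found in the camera images.
- mask_frame: Fixed aluminium plate on the bench, 170 mm (its x, +-85) by 280 mm (its y, -165 to +115), 22 mm thick. Origin on the bench surface, z up. Photomask nest centred at (0, -85) mm, its dark rails reaching z = 30 mm; strap pivot at (0, 80) mm. Steel stop pin, 12 mm diameter, top at z = 56 mm, at (17.5, 30) mm.
- clamp_strap (a joint): Clamp strap: steel bar 22 mm wide, z = 40 to 54 mm above the bench, free end 130 mm from its vertical pivot axis. Value in rad: 0 = free end along the frame's -x; grows anticlockwise seen from above to 1.571 = against the stop pin, free end along the frame's -y, foot over the glass. Friction 0.2 N m (2.4 N at 85 mm); stays where left.
- cam_lever (a joint): Cam lever: black handle 95 mm long, 9 mm thick, 12 mm wide (last 34 mm: 22 mm). Turns with the strap. Value in rad: 0 = handle 80 degrees above level, leaning away from the strap's free end; grows as pushed down to 1.396 = level, top face 72.5 mm above the bench, pointing straight away from the free end. Friction 0.22 N m (3 N near the tip); stays where left.
- strap_pivot (a point): Point on the strap's vertical pivot axis, at the middle of the strap's thickness (47 mm above the bench). x, y, z axes are the strap's: its -x points to the strap's free end.
- strap_end (a point): Point on the strap's centre line 115 mm from the pivot, over its rubber foot (13 mm diameter), at the middle of the strap's thickness. The foot reaches down to 28 mm above the bench, 1 mm above the glass.
- lever_axle (a point): Centre of the cam lever's axle, 68 mm above the bench on the strap's pivot axis.
- lever_tip (a point): Tip of the cam lever handle, on its centre line, 95 mm from the axle.
- mask: Loose square glass photomask, 127 by 127 by 5 mm, 0.18 kg, with a dark pattern in the middle, lying in the nest of the frame (underside at 22 mm, top at 27 mm above the bench). Origin at the centre of its underside. Not to be touched by the robot.
- vial_mid (a point): Bystander: loose amber bottle, 40 mm diameter, 85 mm high, standing on the bench; the point is its centre.
- loupe_mid (a point): Bystander: loose black waisted eye loupe, 42 mm diameter, 52 mm high, standing on the bench; the point is its centre.
- wafer_case_mid (a point): Bystander: loose round grey wafer case, 84 mm diameter, 18 mm high, lying on the bench; the point is its centre.

How it is judged (in metres and radians):
On the way, in this order (a step that is already met when the one before it is completed fails the run):
1. the strap is against its stop pin while the cam lever still stands up (value of joint clamp_strap above 1.47 rad and value of joint cam_lever below 0.6 rad), for 0.2 s.
2. the cam lever is pushed down with the strap against its stop (value of joint clamp_strap above 1.47 rad and value of joint cam_lever above 1.3 rad), for 0.2 s.
At the end, for the whole second after the job is handed in: The strap is within 0.1 rad of its stop (joint above 1.47) and the cam lever within 0.1 rad of level (joint above 1.30), both at rest; the photomask lies flat in its nest and the bystanders are within 20 mm of where they stood (all of step 2 and velocity of joint clamp_strap between -0.05 and 0.05 rad/s and velocity of joint cam_lever between -0.05 and 0.05 rad/s and horizontal distance between strap_pivot and mask below 0.172 m and angle between mask's own z axis and vertical below 0.05 rad and distance of each of vial_mid, loupe_mid, wafer_case_mid from where it was at the start of the episode below 0.02 m); the robot touches nothing.
It fails at once if the robot touches the photomask with more than 1 N (contact force between any of the arm, the fingers and mask above 1 N).
It fails at once if the photomask is lifted or shifted by more than 6 mm (distance of mask from where it was at the start of the episode above 0.006 m).
It fails at once if a bystander is moved or lifted by more than 20 mm (distance of any of vial_mid, loupe_mid, wafer_case_mid from where it was at the start of the episode above 0.02 m).
It also fails if it takes over 51 s, if anything falls off the work surface, if the arm or the gripper's body presses on something with over 40 N, if the wrist force passes 120 N, or if a joint passes its speed limit or range.

## Working session

There is one attempt and no reset: what is moved stays moved. The work goes in short steps, each a Python script; the robot and the scene stay as the last script left them, time stands still between calls to the robot, and variables do not carry over. Pictures are saved under pics/ and viewed, at most 10 in all, crops included, and the job is handed in when it is done.

```bash
mkdir -p pics; ls
python3 - <<'E'
from plant import robot
import cv2
for n in ("top","scene"):
    im=robot.grab_frame(n); cv2.imwrite(f"pics/{n}0.png",im)
    c=robot.get_calibration(n); print(n,c)
o=robot.observe(); print(o["time"],o["tool_pos"],o["tcp_rot"])
E
```

```text
pics
top {'vertical_fov': 50.774702759728214, 'cx': 256.9526163068529, 'cy': 190.14069698195976, 'k1': -0.036998650234524, 'rvec': array([ 2.18590454, -2.17931883,  0.10139178]), 'tvec': array([-0.0597467 ,  0.59491688,  0.73405536])}
scene {'vertical_fov': 53.75566213066859, 'cx': 247.86921534314544, 'cy': 191.06299404333762, 'k1': -0.07458017464880001, 'rvec': array([ 2.17833169,  1.37570109, -0.44832718]), 'tvec': array([-0.22128693, -0.39920778,  1.08662261])}
0.1 [ 0.14425398 -0.58219458  0.30322001] [-1.79936295e+02 -1.47696735e-02  1.39119112e+01]
```

View pics/top0.png

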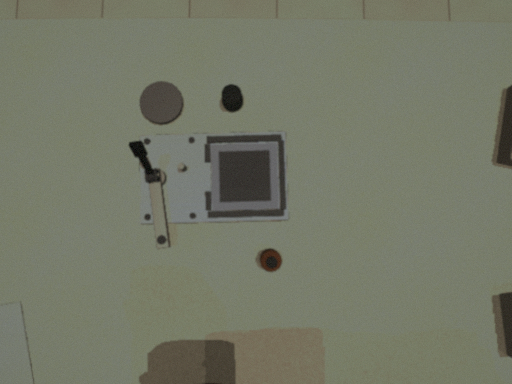

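View pics/scene0.png

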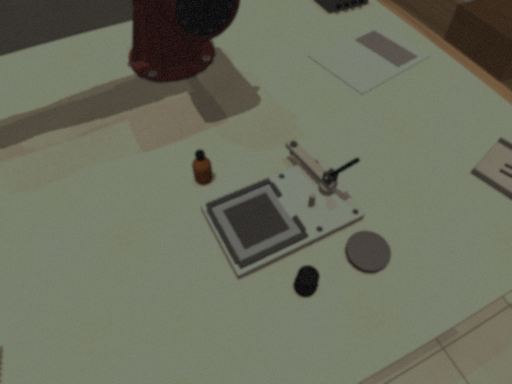

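The top view shows the frame at about columns 140–287 and rows 131–224, with the strap hanging down from (155,177) to (162,245). The lever points up-left to (137,146), and the stop pin is at (182,168). The wafer case is at (161,103), the loupe at (232,98) and the vial at (270,260). Next I'll measure the frame.

```bash
cat > h.py <<'E'
import numpy as np, cv2
from plant import robot
def cam(n):
    c=robot.get_calibration(n); f=192/np.tan(np.radians(c["vertical_fov"])/2)
    K=np.array([[f,0,c["cx"]],[0,f,c["cy"]],[0,0,1]]); R=cv2.Rodrigues(c["rvec"])[0]
    return K,np.array([c["k1"],0,0,0.]),R,np.ravel(c["tvec"])
def ray(C,p):
    K,d,R,t=C
    u=cv2.undistortPoints(np.float64(p).reshape(-1,1,2),K,d).reshape(-1,2)
    return -R.T@t, np.c_[u,np.ones(len(u))]@R
def onz(C,p,z):
    o,v=ray(C,p); return o+v*((z-o[2])/v[:,2])[:,None]
def proj(C,P):
    K,d,R,t=C
    return cv2.projectPoints(np.float64(P).reshape(-1,1,3),cv2.Rodrigues(R)[0],t,K,d)[0].reshape(-1,2)
E
python3 - <<'E'
from h import *
im=cv2.imread("pics/top0.png"); C=cam("top")
hsv=cv2.cvtColor(im,cv2.COLOR_BGR2HSV)
for p in [(200,145),(250,60),(213,190),(195,200),(157,200),(210,176)]: print(p,im[p[1],p[0]],hsv[p[1],p[0]])
print("case,loupe,vial",onz(C,[(161,103)],.018),onz(C,[(232,95)],.026),onz(C,[(270,260)],.04))
print("corners",onz(C,[(140,135),(286,131),(287,222),(142,224)],.022))
print("pivot",onz(C,[(155,177)],.068),"end",onz(C,[(161,240)],.054),"pin",onz(C,[(181,167)],.056),"dark mask ctr",onz(C,[(245,176)],.027))
cr=im[80:280,120:310]; cr=np.clip(cr*1.7,0,255).astype(np.uint8)
cv2.imwrite("pics/crop0.png",cv2.resize(cr,None,fx=3,fy=3,interpolation=cv2.INTER_CUBIC)[:600])
E
```

```text
(200, 145) [119 127 122] [ 49  16 127]
(250, 60) [112 128 122] [ 41  32 128]
(213, 190) [104 105 105] [ 30   2 105]
(195, 200) [124 129 124] [ 60  10 129]
(157, 200) [108 125 123] [ 34  35 125]
(210, 176) [111 118 113] [ 51  15 118]
case,loupe,vial [[0.76414874 0.1279479  0.018     ]] [[ 0.77782875 -0.00964508  0.026     ]] [[ 0.46658335 -0.08186242  0.04      ]]
corners [[ 0.70026677  0.16560416  0.022     ]
 [ 0.7090179  -0.11321083  0.022     ]
 [ 0.53562675 -0.11446802  0.022     ]
 [ 0.53099193  0.15718631  0.022     ]]
pivot [[0.61430077 0.12355923 0.068     ]] end [[0.50262593 0.11363388 0.054     ]] pin [[0.63404812 0.07982534 0.056     ]] dark mask ctr [[ 0.62152139 -0.03542073  0.027     ]]
```

View pics/crop0.png

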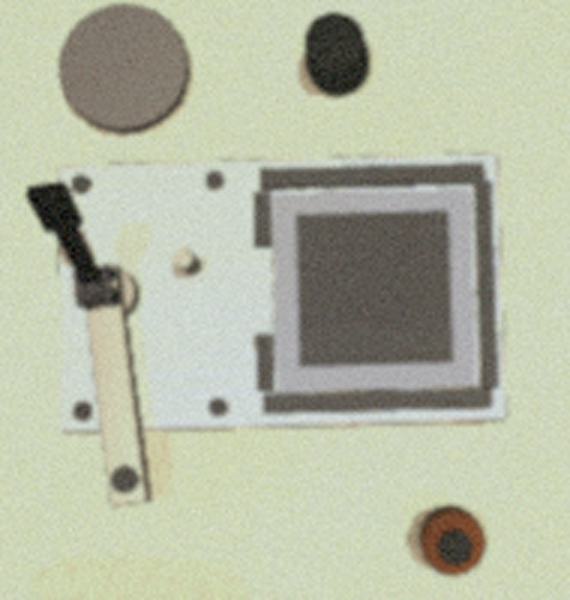

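The crop puts the plate corners at (62,170), (496,155), (507,415) and (65,432), the strap end screw at (124,480), and the pin top at about (183,262). I'll fit the frame pose to these.

```bash
cat >> h.py <<'E'
def px(c): return np.float64(c)/3+[120-1/3,80-1/3]
C0=cam("top")
cor=onz(C0,px([(62,170),(496,155),(507,415),(65,432)]),.022)[:,:2]
mod=np.array([(.085,.115),(.085,-.165),(-.085,-.165),(-.085,.115)])
A=cor-cor.mean(0); M=mod-mod.mean(0)
phi=np.arctan2((M[:,0]*A[:,1]-M[:,1]*A[:,0]).sum(),(M*A).sum())
Rf=np.array([[np.cos(phi),-np.sin(phi)],[np.sin(phi),np.cos(phi)]])
of=cor.mean(0)-Rf@mod.mean(0)
def W(x,y,z): return np.r_[of+Rf@[x,y],z]      # frame (m) -> world
def F(p): return Rf.T@(np.asarray(p)[:2]-of)
E
python3 - <<'E'
from h import *
print("frame",of,np.degrees(phi),"resid mm",1e3*(cor-(of+mod@Rf.T)).round(4))
print("pin meas",F(onz(C0,px([(183,262)]),.056)[0])*1e3,"mask",F(onz(C0,px([(375,288)]),.027)[0])*1e3)
e=F(onz(C0,px([(124,480)]),.054)[0]); d=e-[0,.08]; print("end",e*1e3,np.hypot(*d),"theta",np.degrees(np.arctan2(-d[1],-d[0])))
CS=cam("scene"); P=np.array([W(0,.08,.068),W(.0175,.03,.056),W(.085,.115,.022),W(-.085,-.165,.022),W(.085,-.165,.022)])
print(proj(CS,P).round(1))
im=cv2.imread("pics/scene0.png")[120:290,190:410]
cv2.imwrite("pics/scrop.png",cv2.resize(np.clip(im*1.7,0,255).astype(np.uint8),None,fx=3.4,fy=3.4,interpolation=cv2.INTER_CUBIC))
E
```

```text
frame [0.61919934 0.04858687] 2.2753642373873357 resid mm [[-1.9 -2. ]
 [-2.3  1.6]
 [ 2.3  2. ]
 [ 1.9 -1.7]]
pin meas [16.09940341 31.22748814] mask [ -0.36274898 -83.42983381]
end [-113.30633589   69.61247883] 0.11378148509319937 theta 5.238031204603575
[[329.3 173.8]
 [312.1 193.6]
 [364.6 211.9]
 [198.9 203.6]
 [237.5 274.5]]
```

View pics/scrop.png

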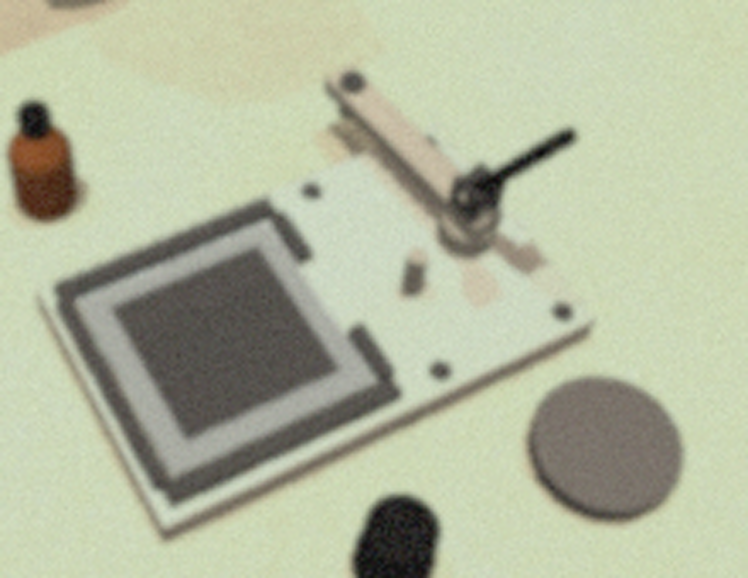

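The frame fit agrees with both views: the pivot projects onto the hub at crop (474,183), and the pin and mask land within 2 mm. The strap sits at about 5°. Now I'll push it.

```bash
cat >> h.py <<'E'
def tool(th,off,r=.085,tip=.043):
    c,s=np.cos(th),np.sin(th)   # off: behind the strap centre line
    return W(-c*r-s*off,.08-s*r+c*off,tip+robot.tip_reach),[180,0,np.degrees(th+phi)+180-360*(th+phi>0)]
E
python3 - <<'E'
from h import *
robot.set_gripper(0)
t0=np.radians(5.2)
p,r=tool(t0,.045); up=p.copy(); up[2]=.28
robot.move_pose(up,r); robot.line_to(p)
print(robot.observe()["time"],robot.observe()["tool_pos"]-p)
f0=robot.observe()["ft_force"]
for d in list(range(10,86,5)):
    p,r=tool(np.radians(d),.026)
    hit=robot.line_to(p,vel=.05,rotation=r,guard=12)
    o=robot.observe(); print(d,round(o["time"],1),(o["ft_force"]-f0).round(1),hit)
    if hit: break
cv2.imwrite("pics/top1.png",np.clip(robot.grab_frame("top")*1.7,0,255).astype(np.uint8))
E
```

```text
5.0583 [6.36907818e-04 5.36233259e-05 1.06015156e-03]
10 5.7 [-0.5 -0.6  1.2] False
15 6.0 [-0.5 -0.2  1. ] False
20 6.3 [-0.4  1.4  0.9] False
25 6.7 [-0.7 -0.2  1.7] False
30 7.0 [ 0.5 -0.4  1.3] False
35 7.3 [0.4 0.2 0.9] False
40 7.6 [-0.1 -0.2  0.4] False
45 7.9 [-0.3 -0.3  1.4] False
50 8.2 [0.  0.4 0.6] False
55 8.5 [-0.4 -1.1  0.8] False
60 8.8 [-0.   0.2  1.5] False
65 9.1 [ 0.1 -0.2  0.8] False
70 9.4 [-0.2 -0.5  1.3] False
75 9.7 [-0.8 -0.7  0.4] False
80 10.1 [-1.  -0.6  0.7] False
85 10.4 [-0.7 -0.2  0.5] False
```

View pics/top1.png

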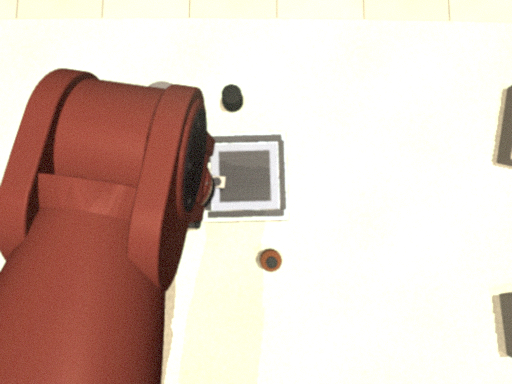

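The strap end shows at (218,182) over the glass edge, so the strap has followed the finger. I'll push gently to the stop.

Run:
```python
from h import *
f0=robot.observe()["ft_force"]
for off in (.026,.023,.020,.017,.014,.011,.008):
    p,r=tool(np.radians(90),off)
    hit=robot.line_to(p,vel=.02,rotation=r,guard=9)
    o=robot.observe(); print(off,round(o["time"],1),(o["ft_force"]-f0).round(1),hit,F(o["tool_pos"])*1e3)
    if hit: break
robot.pause(.3)
p,r=tool(np.radians(90),.075); robot.line_to(p,vel=.1)
p[2]=.30; robot.line_to(p)
# out of the way for a look
p[1]-=.25; robot.line_to(p,vel=.3)
print(robot.observe()["time"])
im=robot.grab_frame("top"); cv2.imwrite("pics/top2.png",im)
cr=np.clip(im[80:280,120:310]*1.7,0,255).astype(np.uint8)
cv2.imwrite("pics/crop2.png",cv2.resize(cr,None,fx=3,fy=3,interpolation=cv2.INTER_CUBIC))
```

```text
0.026 10.9 [-2.  -0.6  1.2] False [-26.09389733  -4.91412911]
0.023 11.2 [-5.6 -1.9  1.8] False [-23.42755302  -5.12758637]
0.02 11.5 [-6.7 -2.2  9.5] True [-23.06586565  -5.12501646]
14.7917
```

View pics/crop2.png

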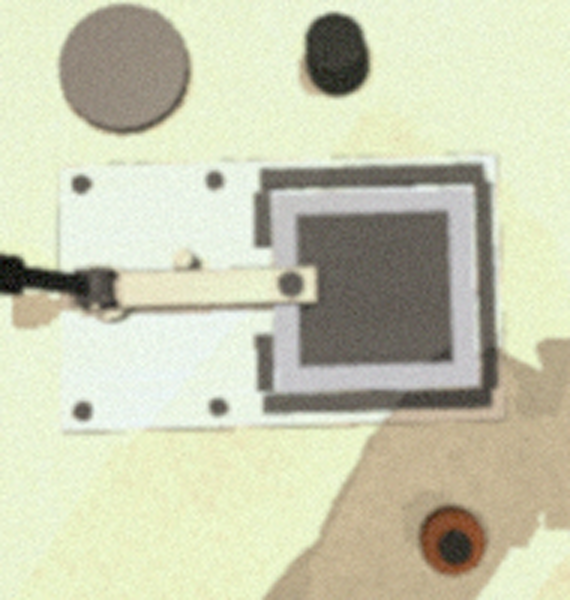

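The strap lies straight against the pin at (187,262), with its foot over the glass edge at (290,284), and the lever still stands up. Next is the lever.

Run:
```python
from h import *
e=F(onz(C0,px([(290,284)]),.054)[0]); d=e-[0,.08]; print("strap",np.degrees(np.arctan2(-d[1],-d[0])), e*1e3)
rot=[180,0,np.degrees(phi)-180]
def pose(a,back=0,r=.078,half=.0145):
    a=np.radians(a)
    y=.08+r*np.cos(a)-.0045*np.sin(a)-half-back; z=.068+r*np.sin(a)+.0045*np.cos(a)
    return W(0,y,z+robot.tip_reach)
p=pose(80,.025); u=p.copy(); u[2]=.30
robot.move_pose(u,rot); robot.line_to(p,vel=.1)
f0=robot.observe()["ft_force"]; print("start",robot.observe()["time"])
for a in list(range(80,-1,-8)):
    hit=robot.line_to(pose(a),vel=.04,guard=15)
    o=robot.observe(); print(a,round(o["time"],1),(o["ft_force"]-f0).round(1),hit)
    if hit: break
if not hit:
    p=pose(0); p[2]-=.006
    hit=robot.line_to(p,vel=.01,guard=15); robot.pause(.2)
    o=robot.observe(); print("end",o["time"],hit,(o["ft_force"]-f0).round(1),"tip z",o["tool_pos"][2]-robot.tip_reach)
```

```text
strap 90.33131463636728 [  0.65176189 -32.71095583]
start 17.6333
80 18.4 [0.6 0.3 0.2] False
72 18.8 [ 0.4 -0.3  0.8] False
64 19.3 [ 0.  -0.5  1.3] False
56 19.7 [-0.2  0.2  0.2] False
48 20.1 [ 0.1 -0.4  1.1] False
40 20.5 [ 0.2 -1.2  0.5] False
32 21.0 [-0.1 -1.3  1.1] False
24 21.4 [ 0.4 -1.   0.4] False
16 21.8 [-0.2 -0.4  1. ] False
8 22.2 [-0.8  0.4  0.3] False
0 22.6 [-0.7 -0.4  6.7] True
```

Run:
```python
from h import *
o=robot.observe(); print("tip z",o["tool_pos"][2]-robot.tip_reach,o["ft_force"].round(1))
p=o["tool_pos"].copy(); rz=p[2]
p[2]-=.006
hit=robot.line_to(p,vel=.01,guard=15); robot.pause(.3)
o=robot.observe(); print("end",o["time"],hit,o["ft_force"].round(1),"tip z",o["tool_pos"][2]-robot.tip_reach)
p=o["tool_pos"].copy(); p[2]=.30; robot.line_to(p,vel=.15)
p[1]-=.3; p[0]-=.1; robot.line_to(p,vel=.3)
print(robot.observe()["time"])
out=[]
for n,(y,x,h,w) in {"top":(80,80,200,230),"scene":(100,190,200,230)}.items():
    im=robot.grab_frame(n)[y:y+h,x:x+w]; out.append(cv2.resize(np.clip(im*1.7,0,255).astype(np.uint8),None,fx=1.73,fy=1.73,interpolation=cv2.INTER_CUBIC))
cv2.imwrite("pics/both3.png",np.hstack(out))
```

```text
tip z 0.07244522038803003 [-0.7 -0.2  5.9]
end 23.2333 True [-1.5 -0.2  7.3] tip z 0.07242063973815774
25.6167
```

View pics/both3.png

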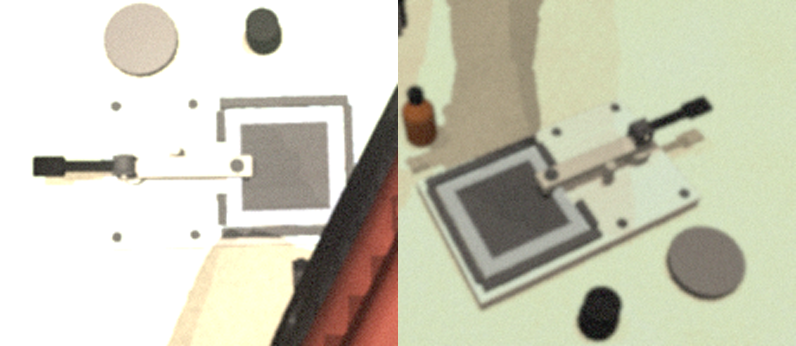

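Both views show the strap against the pin at (178,152), with the lever level and pointing straight away from it to (35,166). The fingertips stopped at 72.4 mm, which matches a level lever. The mask and bystanders haven't moved, and the robot is clear of everything.

```bash
python3 -c "
from plant import robot
print(robot.job_done())"
```

```text
the job is handed in; nothing more can be done
None
```

The strap is against its stop pin, the cam lever is fully down, the mask and bystanders look unmoved in the final camera views, and the job is handed in; no verdict was returned.

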